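# Fish the clamp ring out of the gap between the tubs

### The job

The orange clamp ring has slid into the narrow gap between the two storage tubs. Take the steel hook off its rest, put its tip into the ring and draw the ring out along the crumb tray until it lies flat just in front of the tubs, wholly clear of them, then hang the hook back on its rest. The tray is bent up towards the front, nobody knows how much: feel your way along it with light pressure, never over 15 N on tray or tubs; do not touch the ring with the fingers, and leave the jam jar and the bell where they stand.

Things in the scene. Friction and masses are not known exactly. Their poses are not given: they have to be found in the camera images.
- hook: Loose hand hook, hanging upright on the rest. Origin at the middle of its wooden handle, 16 x 16 mm square, 70 mm tall (along z). At z -35 to -40 mm a 36 x 36 mm steel collar. Below it an 8 mm round steel rod goes down to z -140, bends to run 55 mm along the hook's own +x (the foot; underside at z -144), then down to the tip at z -160. 0.12 kg. Held by the handle its tip gives about 1 mm per 8 N.
- hook_tip (a point): Lowest point of the hook's rounded 8 mm thick tip, at (55, 0, -160) mm in the hook's frame; same axes.
- rest: Fixed rest for the hook, origin on the worktop under its seat. A post (own x +48 mm) carries two level tines, tops at 160 mm, with an 18 mm slot between them, open to own -x (towards the robot). Tines end at x -26 mm with lips 4 mm high. The collar sits on the tines, the rod in the slot: lift the hook 8 mm or more, draw it 60 mm along -x; hang it up in reverse.
- rest_seat (a point): Where the hook's origin is when it hangs on the rest: 200 mm above the origin of the rest, same axes. The hook's foot then points about along the rest's own -y.
- bins: Two fixed white storage tubs with wooden lids, 160 mm long (x -80 to +80), 100 mm high (lid knobs to 112), a gap 48 mm wide between them. Origin on the worktop in the middle of the gap; own +x runs into the gap: open mouth at x -80, closed back at x +72 mm. A wire rack lies across the lids over x -3 to +78 at 100 to 107 mm height; for x below -3 the gap is open above.
- gap_mouth (a point): Middle of the gap's mouth at worktop height: (-80, 0, 0) mm in the frame of the tubs, same axes.
- clamp_ring: Loose flat orange plastic ring, 40 mm outside and 24 mm inside diameter, 4 mm thick, lying flat on the tray's level part under the wire rack. Origin at the centre of its underside, z up. About 0.03 kg.
- jam_jar: Bystander: loose jam jar with a green lid, 62 mm wide, 86 mm tall, origin at the centre of its underside.
- bell: Bystander: loose silver service bell, 80 mm wide, 60 mm tall, origin at the centre of its underside.
- tray_bend (a point): Bend in the steel crumb tray, 46 mm wide, that is the gap's floor; at the tubs' origin, 6 mm above the worktop, axes of the tubs. Behind it (x 0 to +72 mm) the tray is level, top at 6 mm. From it the tray rises straight to its front edge, which sticks out to x -143 mm. That slope differs each time, 0.01 to 0.17 rad, is not measured and stays fixed: a hard surface, to be felt for.

How it is judged:
By the outcome, as a careful person would: the job done as asked, in the order asked, and still so for the second after the job is handed in, with the robot touching nothing.
It also fails if it takes over 64 s, if anything falls off the work surface, if the arm or the gripper's body presses on something with over 40 N, if the wrist force passes 120 N, or if a joint passes its speed limit or range.

### The arm

A 7-joint arm with a two-finger parallel gripper is mounted at the origin on the work surface; the furniture and walls round the work are solid. World frame = base frame: x ahead of the robot, y to its left, z up, the work surface at z = 0. Lengths are in mm, angles in degrees, forces in N, time in s.
With the tool pointing down it reaches from about 425 to 800 mm from the base axis. Payload 8.3 kg.
Tool frame: the origin (TCP) lies on the centre line of the jaws, within the pads' length; the fingertips stand 17 mm ahead of it and the grasp point (between the pads) lies 2 mm behind it; z points along the fingers, y is the line along which they close (so a half turn about z gives the same grasp; the last joint's range is limited). The gripper opens to 85 mm and grips with 20 to 120 N. Pads are 22 mm wide; open, the fingers measure 114 mm over their backs; the gripper's body (76 mm by 85 mm) begins 54 mm behind the grasp point. The pads swing forward as they close: fully open they stand 13 mm farther back than shut.
Start: joints at [-74.192, 21.967, 0.94, 78.501, -0.361, 79.538, -2.664], TCP at [207.671, 589.472, 248.279] pointing down, gripper open.
Joint ranges: [-169.22, 169.22], [-14.56, 117.87], [-87.37, 89.26], [10.42, 133.3], [-82.24, 262.24], [0.94, 117.77], [-172.7, 172.7]. Speed limits (degrees/s): [136.94, 136.94, 172.46, 172.46, 180, 180, 180].

### API

Orientations are given as [roll, pitch, yaw] about the fixed x, y, z axes, in that order (R = Rz(yaw) Ry(pitch) Rx(roll)).
In Python, from cell import state, camera, close_job gives the robot as it stands.
- The arm moves only by the tool drive_tool, never from a script. Its argument "commands" is text: rows parted by semicolons, each of 6 numbers parted by spaces: the shift along the world's x, y, z each as a share of 0.12 m, from -1 to 1, then the turn, a rotation vector about the world's x, y, z each as a share of pi rad, from -1 to 1. A call has 1 to 5 rows; each row is the pose to reach, as a shift and turn from the pose commanded when the call began, turning the shorter way round; what a row does not reach only later rows make up. A row lasts 1/10 s, in which the tool goes at most 50 mm and 8.59 degrees, less where a joint would pass 70% of its speed; a pose out of reach is approached as far as the arm can. A call with a number of a shift or a turn outside -1 to 1 is refused whole. A call with a gripper value outside its range is refused whole. "hand" is the finger opening in mm, from 0 to 85.4, set as the call begins (left out, the last holds). The fingers move at their own pace and stop on an object; "force" is the grip in N (left out, the last holds). Time passes only in rows, so rows that repeat a pose let the fingers close. It gives the time, the measured TCP pose, the force, the opening and the grip force at its end, in the units of the state.
- state(): the state, without advancing time (a new reading comes with each control period).
- camera(name): name is "scene" or "top" or "wrist"; returns a dict with "color" (420x560x3 uint8, red, green, blue), "range_z" (420x560 float32, mm along the optical axis (not along the pixel's ray), 0 where there is no reading), "intrinsics" (3x3 intrinsics, pixels), "world_to_cam" (4x4, takes a point from world to camera coordinates). Camera axes: x right, y up, looking along -z (the intrinsics and any distortion apply to the point x, -y, -z); pixel columns grow to the right and rows downward; lengths in mm; the calibration is good to about 2 mm. A picture is of the moment at which its call begins.
- close_job(): hands the job in; it is judged then, once.
The state is a dict: "time": time; "joint_pos": joint angles; "joint_vel": joint speeds; "joint_efforts": joint torques, N m; "position": TCP position; "tcp_rot": TCP orientation; "ft_force": force on the tool from outside, world axes, zero at the start; "moment": the same for the moment, N m; "finger_gap": finger opening in mm; "gripper_force": force on a finger pad.
Only numpy, scipy, OpenCV 4.12 (cv2) and the standard library are available. Lean on these libraries where they do the work, as an engineer would, in place of code of your own. Each camera call takes 0.05 s, during which the arm holds its last target. There are 200 camera calls.

## Working session

There is one attempt and no reset: what is moved stays moved. The work goes in short steps, Python scripts to look and compute and a tool call to move; the robot and the scene stay as the last step left them, time stands still between calls to the robot, and variables do not carry over. Pictures are saved under pics/ and viewed, at most 10 in all, crops included, and the job is handed in when it is done.

Besides the shell and the picture viewer there is one more tool, called after "Call:" by a JSON object that holds its "op" and its "data", one argument or row to a line. drive_tool: Moves the arm, as the interface text tells. Its arguments: {"type":"object","properties":{"commands":{"type":"string"},"hand":{"type":"number"},"force":{"type":"number"}},"required":["commands"]}

```bash
mkdir -p pics; ls; cat > h.py <<'E'
import numpy as np, cv2
from cell import state, camera
def grab(n):
    c=camera(n); np.savez(f'pics/{n}.npz',**c); return c
def world(c):
    K=c['intrinsics'];r=c['range_z'].astype(float);v,u=np.mgrid[:r.shape[0],:r.shape[1]]
    p=np.stack([(u-K[0,2])/K[0,0]*r,-(v-K[1,2])/K[1,1]*r,-r,np.ones_like(r)],-1)
    return (p@np.linalg.inv(c['world_to_cam']).T)[...,:3]
def save(c,name): cv2.imwrite(f'pics/{name}.png',c['color'][...,::-1])
E
python3 - <<'E'
from h import *
for n in ['scene','top']:
    c=grab(n); save(c,n+'0'); 
print(state())
E
```

```text
pics
{'time': 0.1, 'joint_pos': array([-74.19080099,  22.00909919,   0.93861463,  78.55683032,
        -0.36309027,  79.53831686,  -2.66308624]), 'joint_vel': array([ 0.02275981, -0.0763659 , -0.1246884 , -0.21271547,  0.0401176 ,
       -0.06278979,  0.00376176]), 'joint_efforts': array([ 3.37447127e-03, -6.29136658e+01,  8.47598948e-01, -3.72760677e+01,
        1.67188741e-02,  1.05115326e-02, -3.35871175e-05]), 'position': array([207.54663446, 589.06913623, 247.38121707]), 'tcp_rot': array([-1.79898494e+02, -4.85523199e-04,  1.60590934e+02]), 'ft_force': array([-0.46651944,  0.21573163,  0.04164914]), 'moment': array([ 0.05621279,  0.04475127, -0.00546978]), 'gripper_force': 0.0, 'finger_gap': 85.28829052422479}
```

View pics/scene0.png

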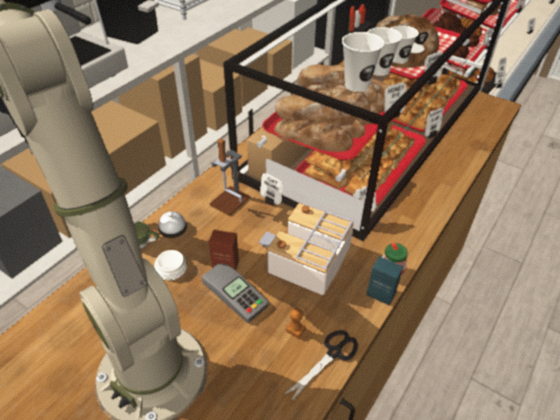

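View pics/top0.png

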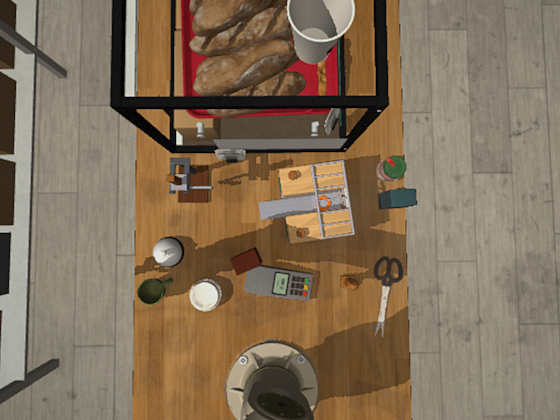

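The top view shows the tubs at about (318,200), with the tray sticking out left to (262,210). The ring is orange at (325,200), the rest with the hook is near (185,180), the bell at (168,250) and the jar at (391,168). Next I'll enlarge and measure these.

```bash
python3 - <<'E'
from h import *
c=dict(np.load('pics/top.npz'));W=world(c)
a=cv2.resize(c['color'][140:260,150:360],None,fx=3.8,fy=3.8,interpolation=cv2.INTER_CUBIC)
cv2.imwrite('pics/topz.png',a[...,::-1])
s=dict(np.load('pics/scene.npz'));Ws=world(s)
b=cv2.resize(s['color'][130:290,200:360],None,fx=3.7,fy=3.7,interpolation=cv2.INTER_CUBIC);cv2.imwrite('pics/scenez.png',b[...,::-1])
np.set_printoptions(precision=0,suppress=True)
for n,(u,v) in dict(table=(230,230),tray=(262,210),tray2=(290,206),ring=(325,201),rest=(195,190),lid1=(290,190),lid2=(295,225)).items(): print(n,W[v,u])
# tub lids cloud: z 95-107 region
m=np.zeros(W.shape[:2],bool);m[150:250,265:365]=1
m&=(W[...,2]>94)&(W[...,2]<104)
p=W[m][:,:2].astype(np.float32);r=cv2.minAreaRect(p);print('lid rect',r,cv2.boxPoints(r))
hsv=cv2.cvtColor(c['color'],cv2.COLOR_RGB2HSV)
# ring
o=(hsv[...,0]<14)&(hsv[...,1]>170)&(hsv[...,2]>120)&(W[...,2]<40);o[:185]=0;o[215:]=0;o[:,:300]=0;o[:,350:]=0
print('ring',o.sum(),W[o].mean(0),W[o].min(0),W[o].max(0))
# rest/hook
R=W[150:215,155:225].reshape(-1,3)
for lo,hi in [(3,40),(120,152),(153,158),(158,163),(163,170),(170,215),(215,260)]:
    q=R[(R[:,2]>lo)&(R[:,2]<hi)]
    if len(q):print(lo,hi,len(q),q.mean(0),q.min(0),q.max(0))
m=(Ws[...,2]>100)&(Ws[...,2]<260);m[:,:200]=0;m[:,255:]=0;m[:130]=0;m[220:]=0
q=Ws[m]
for lo in range(100,260,10):
    k=q[(q[:,2]>lo)&(q[:,2]<=lo+10)]
    if len(k):print('s',lo,len(k),np.median(k,0),k.min(0),k.max(0))
E
```

```text
table [406. 106.   3.]
tray [457.  21.  20.]
tray2 [467. -52.  15.]
ring [ 480. -146.    4.]
rest [512. 198.   9.]
lid1 [500. -49. 100.]
lid2 [416. -60.  97.]
lid rect ((474.71221923828125, -111.43431854248047), (183.9290313720703, 160.10104370117188), 7.530527114868164) [[ 373.  -44.]
 [ 394. -203.]
 [ 576. -179.]
 [ 555.  -20.]]
ring 30 [ 472. -139.   10.] [ 459. -153.    5.] [ 493. -126.   13.]
3 40 1090 [539. 200.  10.] [449. 119.   3.] [621. 304.  40.]
120 152 9 [557. 200. 138.] [556. 183. 125.] [561. 207. 152.]
153 158 48 [551. 201. 157.] [493. 182. 153.] [570. 227. 158.]
158 163 283 [543. 203. 160.] [492. 183. 158.] [572. 227. 163.]
163 170 176 [513. 202. 165.] [491. 183. 163.] [571. 227. 169.]
170 215 49 [512. 200. 194.] [508. 197. 172.] [523. 210. 215.]
215 260 73 [515. 203. 232.] [508. 197. 215.] [523. 211. 239.]
s 100 47 [622. 202. 105.] [508. 190. 100.] [642. 246. 110.]
s 110 57 [613. 202. 115.] [509. 191. 110.] [642. 262. 120.]
s 120 54 [615. 207. 125.] [509. 192. 120.] [644. 258. 130.]
s 130 47 [638. 232. 136.] [553. 191. 131.] [690. 264. 140.]
s 140 83 [637. 218. 147.] [489. 182. 140.] [689. 261. 150.]
s 150 242 [554. 201. 155.] [487. 179. 150.] [691. 260. 160.]
s 160 109 [509. 202. 163.] [486. 182. 160.] [671. 261. 170.]
s 170 49 [520. 210. 175.] [504. 192. 170.] [625. 260. 180.]
s 180 45 [519. 209. 184.] [502. 193. 180.] [626. 258. 190.]
s 190 23 [508. 198. 196.] [504. 193. 191.] [612. 245. 199.]
s 200 21 [510. 198. 205.] [505. 194. 200.] [519. 209. 210.]
s 210 25 [507. 199. 215.] [503. 194. 211.] [526. 209. 219.]
s 220 23 [510. 199. 225.] [505. 194. 220.] [523. 211. 230.]
s 230 20 [512. 202. 232.] [504. 192. 230.] [520. 210. 237.]
```

View pics/topz.png

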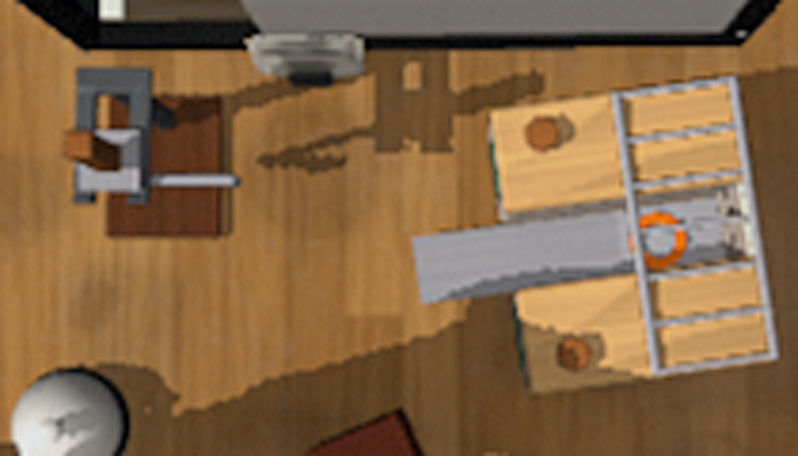

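View pics/scenez.png

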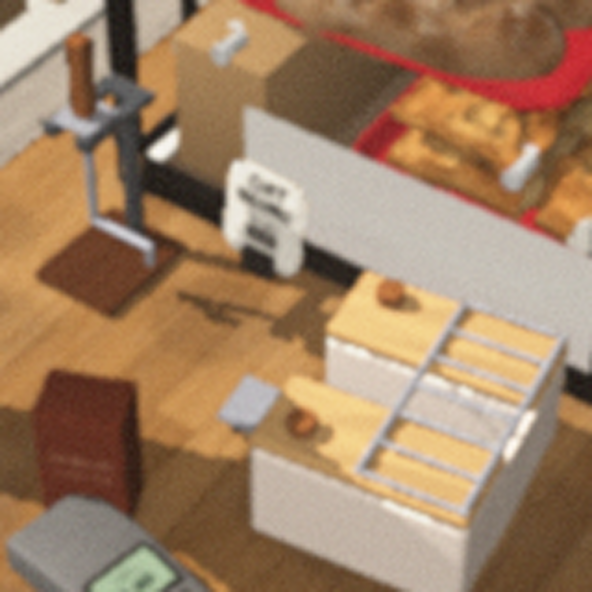

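The zoomed views show the ring under the first rack bay, the hook's foot pointing to -y, and the slot open to -x. I'll fit the tray slope, the rest yaw and the ring centre.

```bash
python3 - <<'E'
from h import *
np.set_printoptions(precision=3,suppress=True)
c=dict(np.load('pics/top.npz'));W=world(c)
O=np.array([474.7,-111.4]);a=np.radians(-82.47);ex=np.array([np.cos(a),np.sin(a)]);ey=np.array([-ex[1],ex[0]])
P=(W[...,:2]-O);X=P@ex;Y=P@ey;Z=W[...,2]
for lo in range(-150,75,15):
    m=(X>lo)&(X<=lo+15)&(abs(Y)<18)&(Z<60)&(Z>-5)
    if m.sum():print(lo+7,m.sum(),np.median(Z[m]).round(1),(Y[m].mean()).round(1))
m=(X>-141)&(X<-85)&(Z>9)&(Z<45)&(abs(Y)<30);print('tray front y range',np.percentile(Y[m],[2,50,98]),'xmin',X[m].min())
m=(X>-138)&(X<-4)&(abs(Y)<15)&(Z<45);print('slope fit',np.polyfit(X[m],Z[m],1))
t=(X<-170)&(X>-260)&(abs(Y)<60);print('table z',np.median(Z[t]))
hsv=cv2.cvtColor(c['color'],cv2.COLOR_RGB2HSV)
o=(hsv[...,0]<14)&(hsv[...,1]>150)&(hsv[...,2]>120)&(X>0)&(X<60)&(abs(Y)<23)&(Z<60)
print('ring X',X[o].min(),X[o].max(),'Y',Y[o].min(),Y[o].max())
# ray-intersect ring px with z=10
K=c['intrinsics'];T=np.linalg.inv(c['world_to_cam']);v,u=np.nonzero(o)
d=np.stack([(u-K[0,2])/K[0,0],-(v-K[1,2])/K[1,1],-np.ones(len(u))],-1)@T[:3,:3].T;q=T[:3,3]+d*((10-T[2,3])/d[:,2])[:,None]
e=cv2.fitEllipse(q[:,:2].astype(np.float32)); print('ring cen circ',cv2.minEnclosingCircle(q[:,:2].astype(np.float32)),(q[:,:2].mean(0)))
R=W[150:215,155:225].reshape(-1,3)
k=R[(R[:,2]>150)&(R[:,2]<170)&(R[:,0]>480)&(R[:,0]<580)];r=cv2.minAreaRect(k[:,:2].astype(np.float32));print('tines',r,cv2.boxPoints(r))
k=R[(R[:,2]>164.)&(R[:,2]<169)];r=cv2.minAreaRect(k[:,:2].astype(np.float32));print('collar',r)
k=R[(R[:,2]>228)&(R[:,2]<242)];print('htop',cv2.minAreaRect(k[:,:2].astype(np.float32)))
k=R[(R[:,2]>45)&(R[:,2]<72)];print('foot',len(k),k.min(0),k.max(0),np.polyfit(k[:,1],k[:,0],1))
b=(Z>20)&(Z<70)
for n,(u0,u1,v0,v1) in dict(bell=(145,190,230,270),jar=(372,410,150,185)).items():
    s=W[v0:v1,u0:u1].reshape(-1,3);s=s[s[:,2]>25];print(n,s.mean(0),s.max(0)[2])
E
```

```text
-143 75 17.6 -0.5
-128 81 19.9 0.1
-113 78 17.6 0.2
-98 78 16.4 -0.2
-83 77 15.0 0.2
-68 78 13.3 -0.1
-53 75 11.9 -0.0
-38 76 10.1 0.7
-23 77 8.5 -0.4
-8 77 7.2 0.5
7 44 6.2 -0.5
22 65 7.9 -1.0
37 69 8.7 -0.5
52 65 5.7 -1.1
67 102 8.9 -0.4
tray front y range [-21.877   0.112  21.926] xmin -140.76527178858734
slope fit [-0.104  6.243]
table z 0.17641016014158595
ring X 16.49339776047777 47.43242713916074 Y -20.778509007132328 15.184584733893743
ring cen circ ((475.2591247558594, -139.6721954345703), 18.531648635864258) [ 471.815 -140.968]
tines ((531.543212890625, 205.19155883789062), (44.683860778808594, 80.37555694580078), 89.47008514404297) [[491.151 183.222]
 [571.523 182.479]
 [571.936 227.161]
 [491.564 227.904]]
collar ((529.8273315429688, 206.63914489746094), (39.75026321411133, 76.98339080810547), 89.37464141845703)
htop ((514.8243408203125, 203.99098205566406), (14.409214973449707, 14.133696556091309), 0.2747218906879425)
foot 116 [511.272 114.176  45.343] [610.997 249.021  69.282] [ -0.642 648.947]
bell [353.938 260.221  56.248] 1032.2880625175676
jar [ 555.27  -298.556   81.214] 1032.2880625175676
```

Call:
{"op": "drive_tool", "data": {
  "commands": ".128 -.16 .02 0 0 .011; .256 -.32 .04 0 0 .022; .384 -.48 .06 0 0 .033; .512 -.64 .08 0 0 .044; .64 -.8 .1 0 0 .054",
  "hand": 85,
  "force": 60
}}

```text
time: 0.6
position: [284.9, 492.4, 259.9]
tcp_rot: [-179.9, -0.0, 170.4]
ft_force: [-1.0, 0.3, -0.6]
finger_gap: 85.0
gripper_force: 0.0
```

Call:
{"op": "drive_tool", "data": {
  "commands": ".128 -.16 .02 0 0 .011; .256 -.32 .04 0 0 .022; .384 -.48 .06 0 0 .033; .512 -.64 .08 0 0 .044; .64 -.8 .1 0 0 .054"
}}

```text
time: 1.1
position: [361.7, 396.4, 272.0]
tcp_rot: [-180.0, -0.0, -179.9]
ft_force: [0.1, 0.0, -0.2]
finger_gap: 84.9
gripper_force: 0.0
```

Call:
{"op": "drive_tool", "data": {
  "commands": ".128 -.16 .02 0 0 0; .256 -.32 .04 0 0 0; .384 -.48 .06 0 0 0; .512 -.64 .08 0 0 0; .64 -.8 .1 0 0 0"
}}

```text
time: 1.6
position: [438.4, 300.5, 284.0]
tcp_rot: [-180.0, -0.0, -180.0]
ft_force: [0.4, -0.6, 0.1]
finger_gap: 84.8
gripper_force: 0.0
```

```bash
python3 - <<'E'
from h import *
c=grab('wrist');save(c,'wrist1')
np.set_printoptions(precision=2,suppress=True)
s=state();print(s['position'],s['tcp_rot'],s['time'])
W=world(c).reshape(-1,3)
def cl(x0,x1,y0,y1,z0,z1):
    return W[(W[:,0]>x0)&(W[:,0]<x1)&(W[:,1]>y0)&(W[:,1]<y1)&(W[:,2]>z0)&(W[:,2]<z1)]
k=cl(490,540,180,230,225,245);print('htop',len(k),cv2.minAreaRect(k[:,:2].astype(np.float32)) if len(k) else '',k.mean(0))
k=cl(485,545,130,190,54,75);print('foot',len(k)); 
if len(k)>20: print(np.polyfit(k[:,1],k[:,0],1),k.min(0),k.max(0),k.mean(0))
k=cl(480,580,170,240,150,163)
if len(k)>20:r=cv2.minAreaRect(k[:,:2].astype(np.float32));print('tines',r,cv2.boxPoints(r))
E
```

```text
[441.63 296.25 284.55] [-179.89    0.08  179.7 ] 1.65
htop 0  [nan nan nan]
foot 266
[  0.01 510.77] [509.26 145.45  54.26] [516.84 189.41  66.21] [512.49 167.83  63.09]
tines ((529.7639770507812, 204.6179962158203), (44.56066131591797, 82.86528778076172), 89.93663787841797) [[488.31 182.38]
 [571.17 182.29]
 [571.22 226.85]
 [488.36 226.94]]<stdin>:8: RuntimeWarning: Mean of empty slice.
  ret = um.true_divide(
```

View pics/wrist1.png

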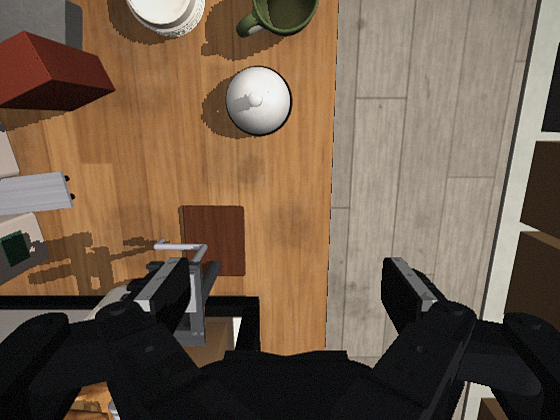

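The wrist view shows the foot from about (205,250) to (160,245), along world -y. The rest has yaw ≈ 0 and the seat is at about (514, 204.5).

Call:
{"op": "drive_tool", "data": {
  "commands": ".2 -.2 0 0 0 0; .4 -.45 0 0 0 0; .55 -.7 -.05 0 0 0; .633 -.808 -.1 0 0 0; .633 -.808 -.1 0 0 0"
}}

```text
time: 2.15
position: [515.0, 201.1, 271.1]
tcp_rot: [-179.9, -0.1, 179.7]
ft_force: [-0.3, 0.8, -0.8]
finger_gap: 84.7
gripper_force: 0.0
```

Call:
{"op": "drive_tool", "data": {
  "commands": "0 0 0 0 0 0; 0 0 0 0 0 0; 0 0 0 0 0 0"
}}

```text
time: 2.45
position: [513.4, 205.9, 272.5]
tcp_rot: [180.0, -0.0, -179.8]
ft_force: [0.3, -0.3, 0.5]
finger_gap: 85.2
gripper_force: 0.0
```

Call:
{"op": "drive_tool", "data": {
  "commands": "0 -.005 -.15 0 0 0; 0 -.005 -.3 0 0 0; 0 -.005 -.45 0 0 0; 0 -.005 -.58 0 0 0; 0 -.005 -.617 0 0 0"
}}

```text
time: 2.95
position: [512.7, 204.5, 196.6]
tcp_rot: [-179.9, -0.1, -179.9]
ft_force: [-0.1, 0.3, 0.5]
finger_gap: 85.0
gripper_force: 0.0
```

Call:
{"op": "drive_tool", "data": {
  "commands": "0 0 0 0 0 0; 0 0 0 0 0 0; 0 0 0 0 0 0; 0 0 0 0 0 0;0 0 0 0 0 0",
  "hand": 30
}}

```text
time: 3.45
position: [514.3, 204.0, 198.7]
tcp_rot: [180.0, 0.0, -180.0]
ft_force: [0.1, -0.4, 0.6]
finger_gap: 29.9
gripper_force: 0.0
```

Call:
{"op": "drive_tool", "data": {
  "commands": "0 0 0 0 0 0; 0 0 0 0 0 0; 0 0 0 0 0 0; 0 0 0 0 0 0;0 0 0 0 0 0",
  "hand": 8
}}

```text
time: 3.95
position: [514.1, 203.9, 198.5]
tcp_rot: [180.0, 0.0, -180.0]
ft_force: [-1.0, -1.5, 3.1]
finger_gap: 15.3
gripper_force: 59.9
```

Call:
{"op": "drive_tool", "data": {
  "commands": "0 0 0 0 0 0; 0 0 0 0 0 0; 0 0 0 0 0 0; 0 0 0 0 0 0;0 0 0 0 0 0"
}}

```text
time: 4.45
position: [514.1, 203.9, 198.5]
tcp_rot: [180.0, 0.0, -180.0]
ft_force: [-1.3, -0.1, 5.3]
finger_gap: 15.3
gripper_force: 60.3
```

Call:
{"op": "drive_tool", "data": {
  "commands": "0 0 .03 0 0 0; 0 0 .06 0 0 0; 0 0 .1 0 0 0; 0 0 .12 0 0 0; 0 0 .12 0 0 0",
  "force": 80
}}

```text
time: 4.95
position: [514.2, 204.0, 213.1]
tcp_rot: [180.0, 0.0, -180.0]
ft_force: [0.0, -0.6, -1.3]
finger_gap: 15.1
gripper_force: 77.8
```

Call:
{"op": "drive_tool", "data": {
  "commands": "0 0 0 0 0 0; -.1 0 0 0 0 0; -.25 0 0 0 0 0; -.4 0 0 0 0 0; -.55 0 0 0 0 0"
}}

```text
time: 5.45
position: [446.5, 203.8, 212.3]
tcp_rot: [-180.0, -0.0, -180.0]
ft_force: [-1.5, -0.2, -1.1]
finger_gap: 15.0
gripper_force: 77.9
```

Call:
{"op": "drive_tool", "data": {
  "commands": "-.1 0 0 0 0 0; -.15 0 .1 0 0 0; -.15 0 .2 0 0 0; -.15 0 .2 0 0 0;-.15 0 .2 0 0 0"
}}

```text
time: 5.95
position: [431.0, 204.0, 237.3]
tcp_rot: [180.0, 0.1, 180.0]
ft_force: [0.2, 0.4, -1.7]
finger_gap: 15.0
gripper_force: 77.9
```

```bash
python3 - <<'E'
from h import *
c=grab('scene');c2=grab('top')
a=cv2.resize(c['color'][120:290,150:360],(640,518),interpolation=cv2.INTER_CUBIC);cv2.imwrite('pics/s2.png',a[...,::-1])
np.set_printoptions(precision=2,suppress=True)
s=state();print(s['position'],s['tcp_rot'],s['ft_force'],s['finger_gap'],s['time'])
p=s['position']
for n,cc in [('scene',c),('top',c2)]:
    W=world(cc).reshape(-1,3)-p
    k=W[(abs(W[:,0])<25)&(W[:,1]<10)&(W[:,1]>-75)&(W[:,2]>-175)&(W[:,2]<-60)];print(n,len(k))
    for lo in range(-170,-60,10):
        q=k[(k[:,2]>lo)&(k[:,2]<=lo+10)]
        if len(q):print(lo,len(q),np.median(q,0),q.min(0)[1])
E
```

```text
[430.39 203.68 236.37] [-179.98   -0.01  180.  ] [-1.01  0.53 -1.45] 15.17913000643577 6.05
scene 130
-160 4 [  -1.84  -57.51 -153.79] -59.22944366311967
-150 21 [  -2.11  -43.18 -141.5 ] -59.51733808019921
-140 47 [  -1.18  -25.87 -137.51] -59.438729867129695
-130 8 [  -1.83   -3.37 -124.  ] -6.4173675617967945
-120 9 [  -0.53   -2.84 -115.64] -4.600990220545299
-110 9 [  -2.19   -2.95 -102.5 ] -6.347584844208058
-100 5 [ -2.33  -1.73 -95.41] -7.52877281451876
-90 10 [ -2.6   -4.45 -85.41] -9.001847542523791
-80 7 [ -2.24  -4.39 -77.56] -6.234693283079736
-70 10 [ -2.42  -4.4  -64.35] -6.315666304082555
top 50
-160 1 [   0.04  -57.43 -152.39] -57.43455104677173
-150 1 [   2.4   -57.85 -149.75] -57.85245897109894
-140 48 [   2.1  -40.2 -134.3] -57.88449696636499
```

View pics/s2.png

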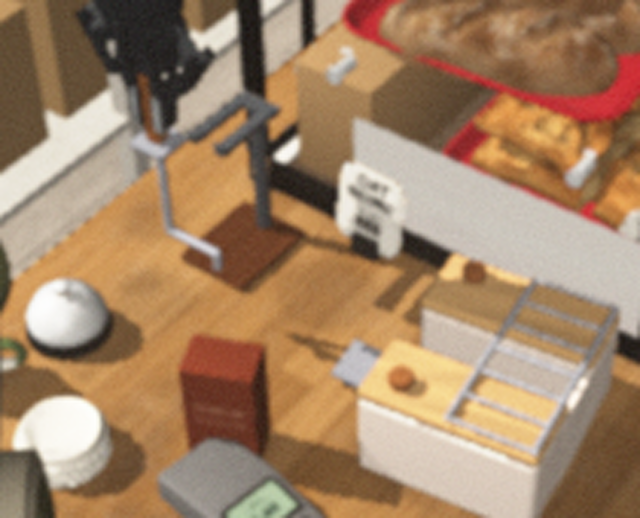

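The hook is held upright, with its foot along -y from (168,228) to (215,262). Now I'll move over the gap mouth.

Call:
{"op": "drive_tool", "data": {
  "commands": "0.02 -.12 .13 0 0 .01; .05 -.34 .3 0 0 .02; .08 -.56 .45 0 0 .03; .11 -.78 .53 0 0 .0418; .14 -.98 .53 0 0 .0418"
}}

```text
time: 6.55
position: [447.7, 84.9, 301.4]
tcp_rot: [180.0, 0.1, -172.4]
ft_force: [0.4, 0.4, -1.9]
finger_gap: 14.7
gripper_force: 78.0
```

Call:
{"op": "drive_tool", "data": {
  "commands": "0.03 -.25 0 0 0 0; .06 -.5 0 0 0 0; .1 -.75 0 0 0 0; .12 -.92 0 0 0 0; .133 -.988 0 0 0 0"
}}

```text
time: 7.05
position: [462.8, -34.8, 299.9]
tcp_rot: [-180.0, -0.0, -172.7]
ft_force: [0.4, 0.4, -1.3]
finger_gap: 15.3
gripper_force: 78.1
```

Call:
{"op": "drive_tool", "data": {
  "commands": "0 0 0 0 0 0; 0 0 0 0 0 0; 0 0 0 0 0 0; 0 0 0 0 0 0;0 0 0 0 0 0"
}}

```text
time: 7.55
position: [462.8, -31.6, 300.2]
tcp_rot: [-180.0, -0.0, -172.4]
ft_force: [0.0, 0.4, -2.6]
finger_gap: 15.2
gripper_force: 78.1
```

```bash
python3 - <<'E'
from h import *
c=grab('top')
np.set_printoptions(precision=2,suppress=True)
s=state();print(s['position'],s['tcp_rot'],s['ft_force'],s['moment'],s['time'])
a=cv2.resize(c['color'][140:260,230:370],(700,600),interpolation=cv2.INTER_CUBIC);cv2.imwrite('pics/t3.png',a[...,::-1])
W=world(c).reshape(-1,3);p=s['position']
a=np.radians(-82.47);ex=np.array([np.cos(a),np.sin(a)]);ey=np.array([-ex[1],ex[0]])
D=W-p;X=D[:,:2]@ex;Y=D[:,:2]@ey
m=(abs(Y)<20)&(X>10)&(X<70)&(D[:,2]>-145)&(D[:,2]<-128)
print(m.sum(),X[m].max(),np.polyfit(X[m],Y[m],1) if m.sum()>5 else '',np.median(D[m,2]))
E
```

```text
[462.8  -31.72 300.23] [-180.     -0.   -172.39] [-0.65 -0.41 -1.31] [ 0.01 -0.01  0.08] 7.6Traceback (most recent call last):
  File "<stdin>", line 10, in <module>
    return umr_maximum(a, axis, None, out, keepdims, initial, where)
ValueError: zero-size array to reduction operation maximum which has no identity
```

View pics/t3.png

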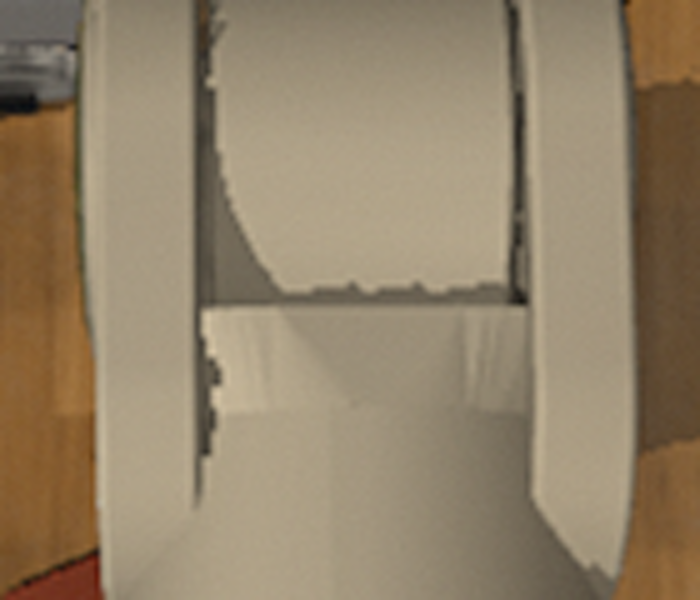

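The top view is blocked by the arm, as expected. The pose is on target, so I'll descend into the open part of the gap.

Call:
{"op": "drive_tool", "data": {
  "commands": "0 0 -.2 0 0 0; 0 0 -.42 0 0 0; 0 0 -.64 0 0 0; 0 0 -.86 0 0 0; 0 0 -1 0 0 0"
}}

```text
time: 8.1
position: [461.9, -32.0, 178.4]
tcp_rot: [180.0, -0.1, -172.4]
ft_force: [-0.3, 0.4, -0.2]
finger_gap: 15.1
gripper_force: 78.1
```

Call:
{"op": "drive_tool", "data": {
  "commands": "0 0 0 0 0 0; 0 0 -.02 0 0 0; 0 0 -.035 0 0 0; 0 0 -.035 0 0 0;0 0 -.035 0 0 0"
}}

```text
time: 8.6
position: [463.2, -32.2, 176.7]
tcp_rot: [180.0, 0.1, -172.4]
ft_force: [-0.3, 0.6, -0.8]
finger_gap: 15.0
gripper_force: 78.1
```

```bash
python3 - <<'E'
from h import *
c=grab('scene')
np.set_printoptions(precision=2,suppress=True)
s=state();print(s['position'],s['tcp_rot'],s['ft_force'],s['moment'],s['time'])
a=cv2.resize(c['color'][150:310,210:370],(600,600),interpolation=cv2.INTER_CUBIC);cv2.imwrite('pics/s4.png',a[...,::-1])
E
```

```text
[463.12 -32.21 176.6 ] [ 180.      0.05 -172.44] [-0.24  0.01 -1.3 ] [-0.02  0.01 -0.02] 8.65
```

View pics/s4.png

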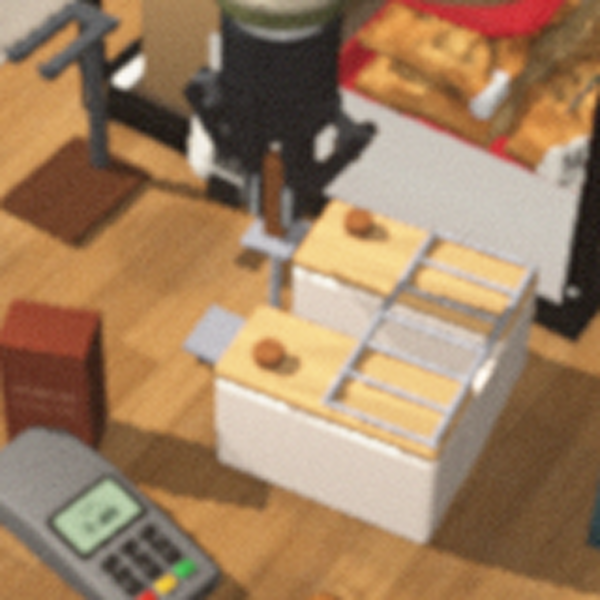

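The rod stands in the gap mouth at about (277,285), collar above the lids. Next I'll advance over the ring.

Call:
{"op": "drive_tool", "data": {
  "commands": ".008 -.06 0 0 0 0; .02 -.16 0 0 0 0; .034 -.26 0 0 0 0; .048 -.36 0 0 0 0; .058 -.438 0 0 0 0"
}}

```text
time: 9.15
position: [469.8, -86.8, 176.2]
tcp_rot: [-180.0, 0.0, -172.5]
ft_force: [-0.0, 0.1, -1.4]
finger_gap: 15.3
gripper_force: 78.1
```

Call:
{"op": "drive_tool", "data": {
  "commands": "0 0 0 0 0 0; 0 0 0 0 0 0; 0 0 0 0 0 0; 0 0 0 0 0 0;0 0 0 0 0 0"
}}

```text
time: 9.65
position: [469.8, -84.3, 176.0]
tcp_rot: [180.0, -0.0, -172.4]
ft_force: [-0.3, 0.4, -1.4]
finger_gap: 15.4
gripper_force: 78.1
```

Call:
{"op": "drive_tool", "data": {
  "commands": "0 0 -.01 0 0 0; 0 0 -.02 0 0 0; 0 0 -.03 0 0 0; 0 0 -.04 0 0 0;0 0 -.04 0 0 0"
}}

```text
time: 10.15
position: [469.6, -84.8, 171.0]
tcp_rot: [-180.0, -0.0, -172.4]
ft_force: [0.2, -0.7, -1.1]
finger_gap: 14.8
gripper_force: 78.1
```

Call:
{"op": "drive_tool", "data": {
  "commands": "0 0 -.008 0 0 0; 0 0 -.016 0 0 0; 0 0 -.016 0 0 0; 0 0 -.016 0 0 0"
}}

```text
time: 10.55
position: [469.7, -84.8, 169.3]
tcp_rot: [-180.0, -0.0, -172.4]
ft_force: [-0.5, -0.2, -0.6]
finger_gap: 15.1
gripper_force: 78.1
```

Call:
{"op": "drive_tool", "data": {
  "commands": "0 0 -.006 0 0 0; 0 0 -.012 0 0 0; 0 0 -.012 0 0 0"
}}

```text
time: 10.85
position: [469.7, -84.8, 167.8]
tcp_rot: [-180.0, -0.0, -172.4]
ft_force: [-1.0, 0.4, -1.4]
finger_gap: 14.9
gripper_force: 78.1
```

Call:
{"op": "drive_tool", "data": {
  "commands": "0 0 -.004 0 0 0; 0 0 -.008 0 0 0; 0 0 -.008 0 0 0"
}}

```text
time: 11.15
position: [469.7, -84.8, 166.9]
tcp_rot: [-180.0, -0.0, -172.4]
ft_force: [-0.2, -0.2, -1.3]
finger_gap: 14.7
gripper_force: 78.1
```

Call:
{"op": "drive_tool", "data": {
  "commands": "0 0 -.004 0 0 0; 0 0 -.008 0 0 0; 0 0 -.008 0 0 0"
}}

```text
time: 11.45
position: [469.7, -84.8, 165.9]
tcp_rot: [-180.0, -0.0, -172.4]
ft_force: [0.4, 0.6, -0.9]
finger_gap: 14.9
gripper_force: 78.1
```

Call:
{"op": "drive_tool", "data": {
  "commands": "0 0 -.004 0 0 0; 0 0 -.007 0 0 0; 0 0 -.007 0 0 0"
}}

```text
time: 11.75
position: [469.7, -84.8, 165.1]
tcp_rot: [-180.0, -0.0, -172.4]
ft_force: [-0.0, 0.4, -1.6]
finger_gap: 14.9
gripper_force: 78.1
```

Nominal tip height is 6.6. I'll touch the tray in half-millimetre steps.

Call:
{"op": "drive_tool", "data": {
  "commands": "0 0 -.003 0 0 0; 0 0 -.005 0 0 0; 0 0 -.005 0 0 0"
}}

```text
time: 12.05
position: [469.8, -84.8, 164.5]
tcp_rot: [-180.0, -0.0, -172.4]
ft_force: [0.5, 1.0, -0.4]
finger_gap: 15.1
gripper_force: 78.1
```

Call:
{"op": "drive_tool", "data": {
  "commands": "0 0 -.003 0 0 0; 0 0 -.005 0 0 0; 0 0 -.005 0 0 0"
}}

```text
time: 12.35
position: [470.0, -84.8, 164.2]
tcp_rot: [-180.0, 0.0, -172.4]
ft_force: [-0.5, 1.8, 2.6]
finger_gap: 15.0
gripper_force: 78.6
```

The tip touches the tray at TCP z≈164.4 (tip 6 mm), so it is inside the ring. I'll draw it towards the bend.

Call:
{"op": "drive_tool", "data": {
  "commands": "0 0 .005 0 0 0; -.004 .03 .005 0 0 0; -.009 .07 .005 0 0 0; -.015 .11 .005 0 0 0; -.02 .15 .005 0 0 0"
}}

```text
time: 12.85
position: [467.2, -66.3, 164.5]
tcp_rot: [-180.0, -0.0, -172.4]
ft_force: [0.5, -0.7, -0.1]
finger_gap: 15.2
gripper_force: 78.2
```

Call:
{"op": "drive_tool", "data": {
  "commands": "-.005 .035 0 0 0 0; -.01 .07 0 0 0 0; -.011 .081 0 0 0 0; -.011 .081 0 0 0 0"
}}

```text
time: 13.25
position: [466.0, -56.7, 164.6]
tcp_rot: [180.0, 0.0, -172.4]
ft_force: [-0.3, 0.9, -1.0]
finger_gap: 15.0
gripper_force: 78.2
```

Call:
{"op": "drive_tool", "data": {
  "commands": "-.005 .04 .0036 0 0 0; -.0105 .08 .0072 0 0 0; -.016 .12 .0108 0 0 0; -.021 .16 .0144 0 0 0; -.026 .198 .018 0 0 0"
}}

```text
time: 13.75
position: [463.0, -33.0, 166.8]
tcp_rot: [-180.0, 0.0, -172.4]
ft_force: [0.3, -1.6, 0.3]
finger_gap: 15.2
gripper_force: 78.3
```

Call:
{"op": "drive_tool", "data": {
  "commands": "0 0 0 0 0 0; 0 0 0 0 0 0; 0 0 0 0 0 0"
}}

```text
time: 14.05
position: [463.1, -32.7, 167.0]
tcp_rot: [179.9, 0.0, -172.4]
ft_force: [-0.6, 3.1, 2.7]
finger_gap: 15.1
gripper_force: 78.7
```

Call:
{"op": "drive_tool", "data": {
  "commands": "-.0065 .05 .008 0 0 0; -.013 .1 .013 0 0 0; -.02 .15 .018 0 0 0; -.0265 .2 .023 0 0 0; -.033 .248 .028 0 0 0"
}}

```text
time: 14.55
position: [458.9, -3.1, 170.1]
tcp_rot: [-180.0, -0.0, -172.4]
ft_force: [0.2, -1.6, 1.0]
finger_gap: 15.3
gripper_force: 78.2
```

Call:
{"op": "drive_tool", "data": {
  "commands": "0 0 0 0 0 0; 0 0 0 0 0 0; 0 0 0 0 0 0"
}}

```text
time: 14.85
position: [459.1, -3.2, 170.2]
tcp_rot: [180.0, 0.0, -172.4]
ft_force: [-0.5, 1.5, 1.6]
finger_gap: 15.2
gripper_force: 78.5
```

```bash
cat >> h.py <<'E'
O=np.array([474.7,-111.4]);a_=np.radians(-82.47);ex=np.array([np.cos(a_),np.sin(a_)]);ey=np.array([-ex[1],ex[0]])
def ring(n):
    c=grab(n);hsv=cv2.cvtColor(c['color'],cv2.COLOR_RGB2HSV);W=world(c);P=W[...,:2]-O;X=P@ex;Y=P@ey;Z=W[...,2]
    o=(hsv[...,0]<14)&(hsv[...,1]>170)&(hsv[...,2]>120)&(X>-170)&(X<60)&(abs(Y)<26)&(Z<60)
    print(n,o.sum()); 
    if o.sum(): print(X[o].min(),X[o].max(),Y[o].min(),Y[o].max(),np.median(Z[o]))
    return c
E
python3 - <<'E'
from h import *
np.set_printoptions(precision=2,suppress=True)
for n in ['top','scene','wrist']: ring(n)
s=state();print(s['position'],s['ft_force'])
E
```

```text
top 0
scene 0
wrist 424
-65.7969828477971 -26.256059002394696 -8.875988918547206 16.869333899763312 15.03799675139149
[459.08  -3.5  170.12] [0.07 1.56 2.99]
```

The ring follows: its centre is at x ≈ -46 and the tip at -54. I'll keep drawing.

Call:
{"op": "drive_tool", "data": {
  "commands": "-.007 .053 .008 0 0 0; -.014 .106 .0135 0 0 0; -.021 .159 .019 0 0 0; -.028 .212 .0245 0 0 0; -.035 .264 .03 0 0 0"
}}

```text
time: 15.5
position: [454.6, 28.8, 173.6]
tcp_rot: [-180.0, -0.0, -172.4]
ft_force: [-0.7, -0.4, 0.5]
finger_gap: 15.1
gripper_force: 78.1
```

Call:
{"op": "drive_tool", "data": {
  "commands": "0 0 0 0 0 0; 0 0 0 0 0 0"
}}

```text
time: 15.7
position: [454.7, 28.6, 173.7]
tcp_rot: [180.0, 0.0, -172.4]
ft_force: [0.2, 0.4, 0.4]
finger_gap: 14.9
gripper_force: 78.3
```

Call:
{"op": "drive_tool", "data": {
  "commands": "-.007 .053 .006 0 0 0; -.014 .106 .011 0 0 0; -.021 .159 .0165 0 0 0; -.028 .212 .022 0 0 0; -.035 .264 .028 0 0 0"
}}

```text
time: 16.2
position: [450.5, 60.4, 177.1]
tcp_rot: [-180.0, -0.0, -172.4]
ft_force: [-0.2, 0.1, -0.8]
finger_gap: 15.4
gripper_force: 78.1
```

Call:
{"op": "drive_tool", "data": {
  "commands": "0 0 0 0 0 0; 0 0 0 0 0 0;0 0 0 0 0 0"
}}

```text
time: 16.5
position: [450.6, 59.7, 177.0]
tcp_rot: [180.0, 0.0, -172.5]
ft_force: [-0.3, 0.8, -0.1]
finger_gap: 15.2
gripper_force: 78.3
```

```bash

python3 - <<'E'
from h import *
np.set_printoptions(precision=2,suppress=True)
for n in ['scene','wrist']: ring(n)
s=state();print(s['position'],s['ft_force'],(s['position'][:2]-O)@ex+55)
E
```

```text
scene 11
-130.1383923716236 -115.27349124084485 -15.22988488172391 10.583646720754855 20.74091300474504
wrist 550
-129.52437943825706 -91.48882569374385 -21.35932171173007 16.748044447432004 21.726113576202465
[450.58  59.58 176.98] [1.13 0.4  0.01] -117.662939330738
```

The ring lies at x -130 to -91, flat on the tray and 11 mm clear of the tubs. I'll ease back, lift out and return to the rest.

Call:
{"op": "drive_tool", "data": {
  "commands": ".005 -.041 0.003 0 0 0; .005 -.041 .003 0 0 0; .005 -.041 .1 0 0 0; .005 -.041 .3 0 0 0; .005 -.041 .5 0 0 0"
}}

```text
time: 17.1
position: [450.9, 54.7, 238.2]
tcp_rot: [-180.0, -0.0, -172.5]
ft_force: [0.0, -0.6, -1.1]
finger_gap: 15.0
gripper_force: 78.2
```

```bash

python3 - <<'E'
from h import *
for n in ['wrist']: ring(n)
s=state();print(s['position'],s['ft_force'])
E
```

```text
wrist 255
-129.66152123867403 -91.93269368606087 -21.26257271552008 11.612169536724211 22.200355415095544
[452.84569349  54.99860242 242.51228568] [1.66417974 0.28973424 1.89630596]
```

Call:
{"op": "drive_tool", "data": {
  "commands": "-.01 .05 0 0 0 0; -.03 .25 0 0 0 -.01; -.06 .48 0 0 0 -.02; -.08 .7 0 0 0 -.03; -.1 .9 0 0 0 -.0418"
}}

```text
time: 17.65
position: [438.2, 164.5, 236.3]
tcp_rot: [-180.0, -0.1, -180.0]
ft_force: [0.0, 0.3, -1.2]
finger_gap: 15.0
gripper_force: 78.1
```

Call:
{"op": "drive_tool", "data": {
  "commands": "-.02 .15 0 0 0 0; -.05 .28 0 0 0 0; -.076 .342 0 0 0 0; -.076 .342 0 0 0 0; -.076 .342 0 0 0 0"
}}

```text
time: 18.15
position: [430.0, 203.2, 236.8]
tcp_rot: [-180.0, -0.0, -180.0]
ft_force: [-0.4, 0.1, -0.8]
finger_gap: 15.3
gripper_force: 78.1
```

Call:
{"op": "drive_tool", "data": {
  "commands": "0 0 -.1 0 0 0; 0 0 -.2 0 0 0; 0 0 -.2 0 0 0; 0 0 -.2 0 0 0; 0 0 -.2 0 0 0"
}}

```text
time: 18.65
position: [430.2, 203.9, 213.2]
tcp_rot: [180.0, 0.0, -180.0]
ft_force: [0.7, -0.5, -1.7]
finger_gap: 15.1
gripper_force: 78.1
```

```bash

python3 - <<'E'
from h import *
np.set_printoptions(precision=2,suppress=True)
ring('top')
s=state();p=s['position'];print(p,s['tcp_rot'],s['ft_force'],s['time'])
c=grab('scene')
a=cv2.resize(c['color'][120:290,150:360],(640,518),interpolation=cv2.INTER_CUBIC);cv2.imwrite('pics/s5.png',a[...,::-1])
W=world(c).reshape(-1,3)-p
k=W[(abs(W[:,0])<25)&(W[:,1]<10)&(W[:,1]>-75)&(W[:,2]>-175)&(W[:,2]<-30)]
for lo in range(-170,-30,10):
    q=k[(k[:,2]>lo)&(k[:,2]<=lo+10)]
    if len(q):print(lo,len(q),np.median(q,0),q.min(0)[1])
E
```

```text
top 39
-129.32477216600574 -92.00734071812275 -19.70432693934291 15.611286540312635 21.17121023041102
[430.28 203.94 213.31] [ 179.99    0.03 -179.98] [-0.48  1.   -0.84] 18.7
-160 8 [  -2.99  -59.13 -153.69] -60.44681492126389
-150 24 [  -2.26  -38.98 -142.82] -62.0693571206028
-140 41 [  -2.25  -29.54 -138.37] -59.79969888676666
-130 11 [  -1.51   -3.52 -126.65] -6.279841409785689
-120 8 [  -2.29   -2.82 -115.18] -5.144307975983537
-110 8 [  -3.82   -3.21 -104.49] -5.451106038870506
-100 8 [ -2.76  -4.1  -94.49] -5.527451230760761
-90 8 [ -3.15  -3.94 -82.9 ] -5.8170608463833275
-80 7 [ -4.16  -5.28 -75.06] -6.256759486375557
-70 9 [ -2.62  -4.42 -65.32] -8.635250548075277
-60 3 [ -5.09  -4.52 -58.43] -5.093708305677154
-50 9 [-10.43 -15.55 -41.16] -19.231858454969
-40 89 [ -6.72  -9.85 -36.54] -22.332472444453373
```

View pics/s5.png

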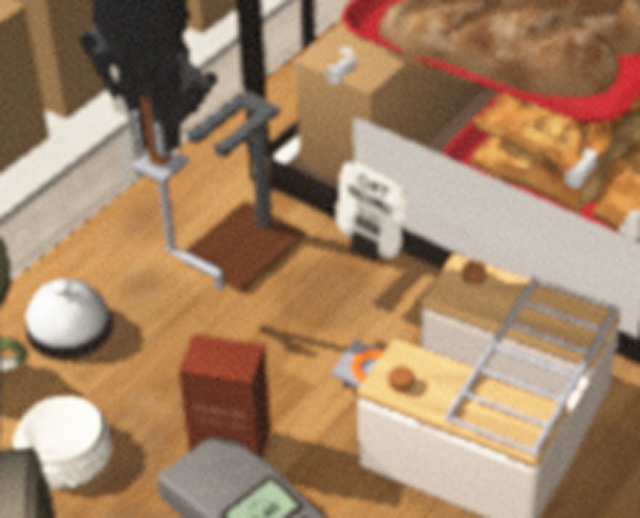

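The ring shows on the tray in front of the tubs at (367,365), and the hook has not slipped in the grip. I'll slide it into the slot.

Call:
{"op": "drive_tool", "data": {
  "commands": ".08 0 0 0 0 0; .22 0 0 0 0 0; .36 0 0 0 0 0; .5 0 0 0 0 0; .6 0 0 0 0 0"
}}

```text
time: 19.25
position: [503.7, 203.7, 213.1]
tcp_rot: [-180.0, 0.0, -180.0]
ft_force: [0.1, -0.1, -1.6]
finger_gap: 14.9
gripper_force: 78.1
```

Call:
{"op": "drive_tool", "data": {
  "commands": ".06 0 0 0 0 0; .1 0 0 0 0 0; .1 0 0 0 0 0; .1 0 0 0 0 0; .1 0 0 0 0 0"
}}

```text
time: 19.75
position: [513.6, 204.1, 213.1]
tcp_rot: [180.0, -0.0, -179.9]
ft_force: [0.8, -0.5, -1.2]
finger_gap: 15.3
gripper_force: 78.1
```

Call:
{"op": "drive_tool", "data": {
  "commands": "0 0 -.03 0 0 0; 0 0 -.06 0 0 0; 0 0 -.09 0 0 0; 0 0 -.11 0 0 0; 0 0 -.11 0 0 0"
}}

```text
time: 20.25
position: [513.7, 203.8, 199.2]
tcp_rot: [-180.0, -0.0, -180.0]
ft_force: [-0.6, -0.5, -1.1]
finger_gap: 15.2
gripper_force: 78.1
```

Call:
{"op": "drive_tool", "data": {
  "commands": "0 0 -.006 0 0 0; 0 0 -.012 0 0 0; 0 0 -.012 0 0 0"
}}

```text
time: 20.55
position: [514.2, 203.9, 198.6]
tcp_rot: [180.0, 0.0, -180.0]
ft_force: [-0.3, -0.4, -0.9]
finger_gap: 14.9
gripper_force: 78.1
```

Call:
{"op": "drive_tool", "data": {
  "commands": "0 0 -.004 0 0 0; 0 0 -.008 0 0 0; 0 0 -.008 0 0 0"
}}

```text
time: 20.85
position: [514.2, 204.0, 198.5]
tcp_rot: [180.0, 0.0, -180.0]
ft_force: [-4.3, -1.2, 8.5]
finger_gap: 14.9
gripper_force: 79.6
```

Seated at TCP z≈198.5. I'll ease up a little and release slowly.

Call:
{"op": "drive_tool", "data": {
  "commands": "0 0 .007 0 0 0; 0 0 .007 0 0 0",
  "force": 20
}}

```text
time: 21.05
position: [514.2, 204.0, 198.5]
tcp_rot: [180.0, 0.0, -180.0]
ft_force: [-0.9, 0.0, 3.6]
finger_gap: 14.8
gripper_force: 78.6
```

Call:
{"op": "drive_tool", "data": {
  "commands": "0 0 0 0 0 0; 0 0 0 0 0 0; 0 0 0 0 0 0; 0 0 0 0 0 0; 0 0 0 0 0 0",
  "hand": 28
}}

```text
time: 21.55
position: [514.0, 203.9, 198.2]
tcp_rot: [-180.0, -0.0, -180.0]
ft_force: [-0.0, 0.4, -0.6]
finger_gap: 28.1
gripper_force: 0.0
```

Call:
{"op": "drive_tool", "data": {
  "commands": "0 0 0 0 0 0; 0 0 0 0 0 0; 0 0 0 0 0 0; 0 0 0 0 0 0; 0 0 0 0 0 0",
  "hand": 60
}}

```text
time: 22.05
position: [514.0, 203.9, 198.2]
tcp_rot: [-180.0, -0.0, -180.0]
ft_force: [0.6, -0.4, -0.6]
finger_gap: 59.9
gripper_force: 0.0
```

Call:
{"op": "drive_tool", "data": {
  "commands": "0 0 .1 0 0 0; 0 0 .3 0 0 0; 0 0 .55 0 0 0; 0 0 .8 0 0 0; 0 0 1 0 0 0"
}}

```text
time: 22.55
position: [514.3, 203.9, 321.2]
tcp_rot: [179.9, 0.1, -180.0]
ft_force: [0.8, 0.3, -0.0]
finger_gap: 60.1
gripper_force: 0.0
```

Call:
{"op": "drive_tool", "data": {
  "commands": "-.1 .1 0 0 0 0; -.3 .3 0 0 0 0; -.5 .5 0 0 0 0; -.7 .7 0 0 0 0; -.8 .8 0 0 0 0"
}}

```text
time: 23.05
position: [415.6, 302.5, 319.4]
tcp_rot: [179.9, 0.0, -179.8]
ft_force: [-0.3, -0.5, 0.1]
finger_gap: 59.7
gripper_force: 0.0
```

Call:
{"op": "drive_tool", "data": {
  "commands": "0 0 0 0 0 0; 0 0 0 0 0 0; 0 0 0 0 0 0; 0 0 0 0 0 0; 0 0 0 0 0 0"
}}

```text
time: 23.55
position: [418.7, 299.2, 318.3]
tcp_rot: [-180.0, 0.0, 179.9]
ft_force: [0.1, 0.7, -0.3]
finger_gap: 60.1
gripper_force: 0.0
```

```bash
python3 - <<'E'
from h import *
np.set_printoptions(precision=2,suppress=True)
c=ring('top')
W=world(c);R=W[150:215,155:225].reshape(-1,3)
k=R[(R[:,2]>228)&(R[:,2]<242)];print('htop',len(k),k.mean(0) if len(k) else '')
for n,(u0,u1,v0,v1) in dict(bell=(145,190,230,270),jar=(372,410,150,185)).items():
    s=W[v0:v1,u0:u1].reshape(-1,3);s=s[s[:,2]>25];print(n,s.mean(0))
c=grab('scene');print(state()['time'])
a=cv2.resize(c['color'][120:290,150:360],(640,518),interpolation=cv2.INTER_CUBIC);cv2.imwrite('pics/s6.png',a[...,::-1])
E
```

```text
top 39
-129.2652361720908 -91.98310628066412 -19.8354311183149 15.32191812130487 21.48390081924788
htop 65 [515.07 203.19 233.73]
bell [353.   262.89  46.57]
jar [ 553.95 -296.19   89.39]
23.65
```

View pics/s6.png

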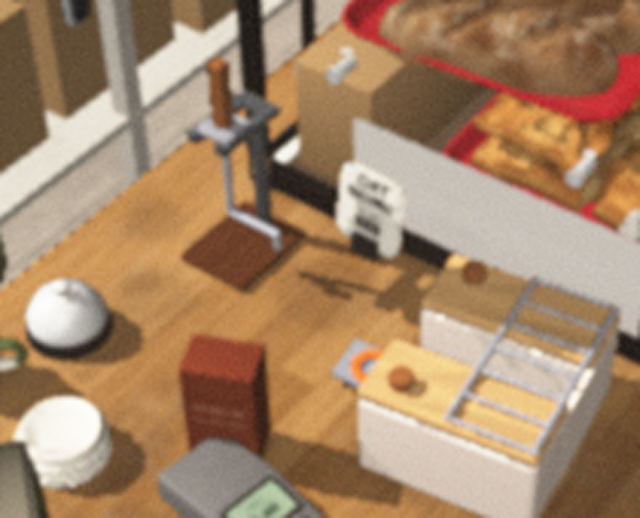

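The hook hangs upright on its rest at (218,100). The ring lies on the tray clear of the tubs, and the bell and jar are where they were.

```bash
python3 -c "
from cell import close_job
print(close_job())"
```

```text
the job is handed in; nothing more can be done
None
```

The job is handed in after about 24 s: the ring lies flat on the tray, about 11 mm clear of the tubs, the hook hangs on its rest, no force reading passed 9 N, and the jar and bell were left alone.

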